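# Unfold the fixture's crank handle and clamp the plate for drilling

### The arm

A 6-joint arm with a two-finger parallel gripper is mounted at the origin on the work surface. World frame = base frame: x ahead of the robot, y to its left, z up, the work surface at z = 0. Lengths are in m, angles in rad, forces in N, time in s.
With the tool pointing down it reaches from about 0.35 to 0.775 m from the base axis. Payload 7.3 kg.
Tool frame: the origin (TCP) lies on the centre line of the jaws, within the pads' length; the fingertips stand 14 mm ahead of it and the grasp point (between the pads) lies 5 mm behind it; z points along the fingers, y is the direction in which the jaws open and shut (so a half turn about z gives the same grasp; the last joint's range is limited). The gripper opens to 92 mm and grips with 3 to 60 N. Pads are 19 mm wide; open, the fingers measure 130 mm over their backs; the gripper's body (75 mm by 190 mm) begins 47 mm behind the grasp point.
Start: joints at [-1.342, 0.342, 1.524, -0, 1.275, -0.146], TCP at [0.192, -0.489, 0.241] pointing down, gripper open.
Joint ranges: [-2.53, 2.53], [-0.77, 2.02], [0.04, 2.7], [-1, 4.14], [0.28, 2.66], [-3.11, 3.11]. Speed limits (rad/s): [2.57, 2.57, 3.14, 3.14, 3.14, 3.14].

### API

Orientations are given as [roll, pitch, yaw] about the fixed x, y, z axes, in that order (R = Rz(yaw) Ry(pitch) Rx(roll)).
In Python, from cell import telemetry, cams, robot gives the robot as it stands.
- The arm moves only by the tool servo_tool, never from a script. Its argument "targets" is text: rows parted by semicolons, each of 4 numbers parted by spaces: the shift along the tool's x, y, z in mm, then the turn about the tool's z in rad. In form: x y z yaw; .... A call has 1 to 20 rows; each row shifts and turns the pose as measured when the row begins, along the tool's axes as they then stand; what a row does not reach is not made up. A row lasts 1/8 s, in which the tool goes at most 62.5 mm and 10.7 degrees, less where a joint would pass 70% of its speed; a pose out of reach is approached as far as the arm can. A call with a gripper value outside its range is refused whole. "hand" is the opening, from 0 (shut) to 1 (fully open), set as the call begins (left out, the last holds). The fingers move at their own pace and stop on an object; "squeeze" is the grip in N (left out, the last holds). Time passes only in rows, so rows that do not move let the fingers close. It gives the time, the measured TCP pose, the force and the opening at its end, in the units of the state.
- telemetry.observe(): the state, without advancing time (a new reading comes with each control period).
- cams.read_camera(name): name is "side" or "top" or "wrist"; returns a dict with "color" (480x640x3 uint8, red, green, blue), "K" (3x3 intrinsics, pixels), "R" (3x3) and "t" (3): a world point X has camera coordinates R X + t. Camera axes: x right, y down, z forward; pixel columns grow to the right and rows downward; lengths in m; the calibration is good to about 2 mm. A picture is of the moment at which its call begins. There is no depth.
- robot.hand_in(): hands the job in, once; it reports no verdict.
Trained networks look in a picture, given as the dict that the camera call returned (one of the last four; its "shot" number tells which), for a name from the list of things; names that differ only in an ending like _2 or _b are one class to them, and where a whole thing is asked for, a point or a joint stands for the part that bears it (a point fixed in the world has none). Each returns a list of dicts, best first, with "score" (0 to 1); they miss things now and then, are a little off and sometimes report something else, mostly with a low value. They report only what shows in the picture. A call takes as long as a camera call. They do not tell look-alikes from the thing itself.
- cams.cut_out(picture, query): "region" (480x640 bool, what is visible of it) and "extent" ([centre column, centre row, width, height] in pixels, round what is visible of it).
The state is a dict: "time": time; "qpos": joint angles; "qvel": joint speeds; "joint_efforts": joint torques, N m; "tool_pos": TCP position; "tool_rot": TCP orientation; "contact_force": force on the tool from outside, world axes, zero at the start; "torque": the same for the moment, N m; "opening": finger opening in m.
Only numpy, scipy, OpenCV 4.12 (cv2) and the standard library are available. Lean on these libraries where they do the work, as an engineer would, in place of code of your own. Each camera call takes 0.05 s, during which the arm holds its last target.

### The job

Swing the folded red handle of the crank up until it stands fully upright in its working position, without turning the crank yet. Then crank clockwise (seen from above) until the brass jaw has pushed the aluminium plate against the stop and you feel the handle turn clearly harder because the plate is firmly clamped, do not force it further, and let go. Work by the crank only: do not touch the plate or the jaw, and leave the other things where they are.

Things in the scene. Friction and masses are not known exactly. Their poses are not given: they have to be found in the camera images.
- crank_axis (a point): the point where the vertical crank axis meets the upper face of the crank arm, 114 above the bench. The crank sits on a green gearbox 100 x 100, whose top is 100 above the bench, at one end of a drilling fixture (grey base plate 260 x 500 x 20). The point's axes are the fixture's: +y runs along the steel bed (140 wide, top 45 above the bench) from the gearbox towards the stop, z up
- crank (a joint): crank angle in rad, grows clockwise seen from above; at 0 the crank arm points along +x of crank_axis. Travel 0 to 12.5. It drives the jaw carriage by a rack, 12 mm along the bed per rad. Dry friction 0.6 N m (about 7.5 N at the handle); it stays where it is left
- handle_hinge (a point): the hinge of the folding handle, at the outer end of the crank arm (steel, 18 wide, 10 thick), 80 from the crank axis and 24 above the arm's upper face. The hinge pin is level and square to the arm. The point turns with the handle: its -x points along the handle from the hinge to the free end, its y along the pin
- handle (a joint): handle fold angle in rad: 0 folded level over the arm, pointing inwards over the crank axis; grows as it swings up; 1.57 upright; stop at 1.60. Dry friction 0.15 N m, it stays where it is left
- handle_grip (a point): middle of the red plastic grip: a sleeve 22 in diameter and 70 long that spins freely about the handle's own axis. This point is 53 from the hinge along the handle; the sleeve reaches from 18 to 88 from the hinge and an end cap to 91. Same axes as handle_hinge
- jaw: brass jaw, 110 (x) x 12 (y) x 30 (z), underside 2 above the bed; origin at the middle of the lower edge of its rear side, +y points to the plate. It stands on springs before the green carriage: up to 16 travel, 4 N per mm. Once it clamps, the force to turn the handle rises by about 7 N per rad of crank above the free turning force: 3 to 7 N extra is a firm clamp, over 14 N extra too much
- plate: aluminium plate 110 x 80 x 16 with three drilling marks, 0.38 kg, lying loose on the bed between jaw and stop; origin in the middle of its underside, z up. The stop is a dark steel block (120 x 30 x 36) across the bed beyond the plate, bolted somewhere in a 30 mm range, so where the plate clamps has to be felt
- oil_bottle: small bare-metal oil bottle, 40 diameter x 85 tall, standing on the ledge of the fixture's base; origin at the middle of its underside; a bystander
- chuck: dark steel drill chuck, 48 diameter x 62 tall, standing on the ledge of the fixture's base beside the crank; origin at the middle of its underside; a bystander
- drill_case: blue plastic drill case 42 x 100 x 26, lying on the ledge of the fixture's base; origin at the middle of its underside; a bystander
- tin: tin can with a yellow band, 84 diameter x 105 tall, with small tools in it, on the bench; origin at the middle of its underside; a bystander
- hammer: copper hammer, 260 long, wooden handle, lying on the bench; origin half-way along it; a bystander
- caliper: steel caliper, 200 long, lying on the bench; origin at the middle of its underside; a bystander
Not all that is in view belongs to the job. What is meant by the plate is not blue or purple, and is the smaller of those in its own colour.

How it is judged:
On the way, in this order (a step that is already met when the one before it is completed fails the run):
1. the handle stands upright (within 0.12 rad), the crank not yet turned: its hinge is within 30 mm of where it started (value of joint handle above 1.45 rad and distance of handle_hinge from where it was at the start of the episode below 0.03 m), for 0.2 s.
2. the jaw presses on the plate with more than 10 N (contact force between jaw and plate above 10 N), for 0.2 s.
At the end, for the whole second after the job is handed in: the handle is upright (1.40 rad or more), the jaw presses the plate with more than 10 N (against the stop), and the plate lies flat (within 0.06 rad) and at rest (value of joint handle above 1.4 rad and contact force between jaw and plate above 10 N and linear speed of plate below 0.01 m/s and angle between plate's own z axis and vertical below 0.06 rad); the robot touches nothing.
It fails at once if the crank was turned (hinge moved over 40 mm) with the handle not upright (value of joint handle below 1.3 rad and distance of handle_hinge from where it was at the start of the episode above 0.04 m).
It fails at once if the jaw forced: over 100 N on the plate (contact force between jaw and plate above 100 N).
It fails at once if the robot touched the plate or the jaw (contact force between any of the fingers, the arm and plate above 1 N or contact force between any of the fingers, the arm and jaw above 1 N).
It fails at once if a bystander was moved by more than 30 mm (distance of any of oil_bottle, chuck, drill_case, tin, hammer, caliper from where it was at the start of the episode above 0.03 m).
It also fails if it takes over 69 s, if anything falls off the work surface, if the arm or the gripper's body presses on something with over 40 N, if the wrist force passes 120 N, or if a joint passes its speed limit or range.

## Working session

There is one attempt and no reset: what is moved stays moved. The work goes in short steps, Python scripts to look and compute and a tool call to move; the robot and the scene stay as the last step left them, time stands still between calls to the robot, and variables do not carry over. Pictures are saved under pics/ and viewed, and the job is handed in when it is done.

Besides the shell and the picture viewer there is one more tool, called after ">>>" as name(argument=value, ...) on one line, values as JSON. servo_tool: Moves the arm, as the interface text tells. Its arguments: {"type":"object","properties":{"targets":{"type":"string"},"hand":{"type":"number"},"squeeze":{"type":"number"}},"required":["targets"]}

```bash
ls; mkdir -p pics; python3 - <<'E'
from cell import telemetry, cams, robot
import cv2
print(telemetry.observe())
for n in ["side","top","wrist"]:
    p=cams.read_camera(n); cv2.imwrite(f"pics/{n}0.png",p["color"][:,:,::-1]); print(n,p["K"],p["R"],p["t"])
    for q in ["crank","handle","handle_grip","plate","jaw"]:
        print(q,[(round(d["score"],2),d["extent"]) for d in cams.cut_out(p,q)][:3])
E
```

```text
pics
{'time': 0.0, 'qpos': array([-1.34199911e+00,  3.42703215e-01,  1.52500839e+00, -2.49200210e-06,
        1.27540273e+00, -1.46006236e-01]), 'qvel': array([ 0.00056893, -0.00147062,  0.00130017,  0.00121232,  0.00170515,
        0.00052661]), 'joint_efforts': array([ 7.40061532e-04, -4.31245816e+01, -2.44218886e+01,  7.17497477e-02,
        5.57788624e-02, -1.62716506e-04]), 'tool_pos': array([ 0.19212604, -0.48816969,  0.24005809]), 'tool_rot': array([-3.14008682e+00, -2.19028136e-04,  3.74804018e-01]), 'contact_force': array([ 0.89715835, -0.79159554,  0.61650865]), 'torque': array([ 0.00561554, -0.02742234,  0.03271705]), 'opening': 0.09193334436479814}
side [[536.35789167   0.         321.26193943]
 [  0.         536.35789167 242.64767901]
 [  0.           0.           1.        ]] [[ 0.99793234 -0.06387299  0.00716107]
 [-0.0275111  -0.52518327 -0.85054434]
 [ 0.05808769  0.84858869 -0.52585459]] [-0.57122612  0.09684003  1.4125515 ]
crank [(0.81, [325.3, 268.3, 31.8, 38.0])]
handle [(0.86, [327.0, 265.1, 24.2, 32.1])]
handle_grip [(0.79, [325.1, 262.3, 23.1, 26.4])]
plate [
[... 452 characters left out ...]
4])]
handle [(0.48, [381.6, 239.3, 32.1, 14.2]), (0.39, [299.5, 264.9, 38.0, 12.3])]
handle_grip [(0.77, [382.1, 239.0, 28.8, 17.8]), (0.32, [381.6, 239.6, 34.4, 25.2])]
plate [(0.91, [206.2, 290.6, 51.4, 60.1]), (0.74, [304.4, 233.0, 30.9, 43.8]), (0.73, [300.8, 314.9, 55.2, 54.3])]
jaw [(0.45, [332.4, 234.8, 11.9, 35.3])]
wrist [[338.07370638   0.         316.92801897]
 [  0.         338.07370638 243.05913267]
 [  0.           0.           1.        ]] [[ 3.66956413e-01 -9.30238022e-01 -4.62222079e-04]
 [-8.87290944e-01 -3.50163977e-01  3.00166570e-01]
 [-2.79388210e-01 -1.09737922e-01 -9.53886690e-01]] [-0.5258401  -0.03792189  0.39199818]
crank []
handle []
handle_grip []
plate []
jaw []
```

View pics/side0.png

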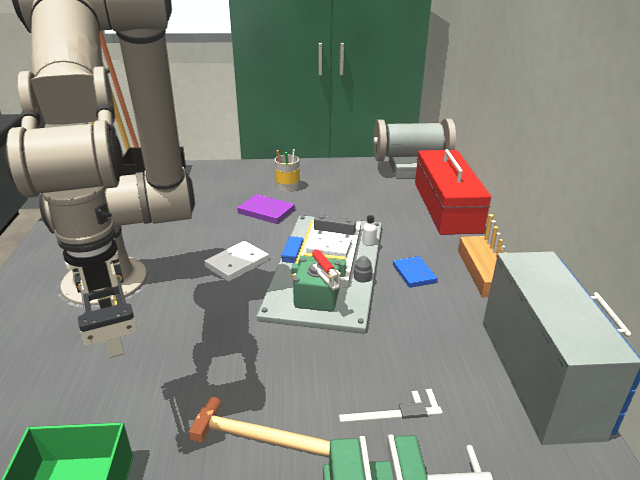

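View pics/top0.png

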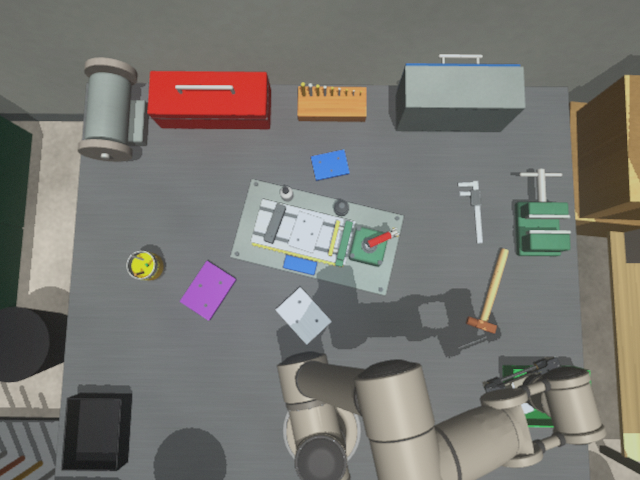

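```bash
python3 - <<'E'
import cv2
a=cv2.imread("pics/side0.png")[190:330,240:420]; b=cv2.imread("pics/top0.png")[180:320,250:430]
cv2.imwrite("pics/crop0.png",cv2.resize(a,None,fx=4.4,fy=4.2,interpolation=cv2.INTER_CUBIC))
cv2.imwrite("pics/crop1.png",cv2.resize(b,None,fx=4.4,fy=4.2,interpolation=cv2.INTER_CUBIC))
E
```

```text
(no output)
```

View pics/crop0.png

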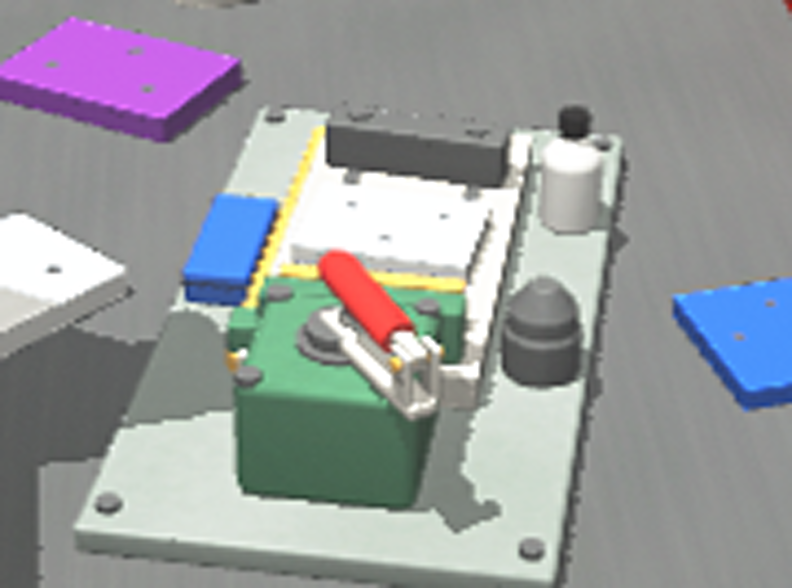

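View pics/crop1.png

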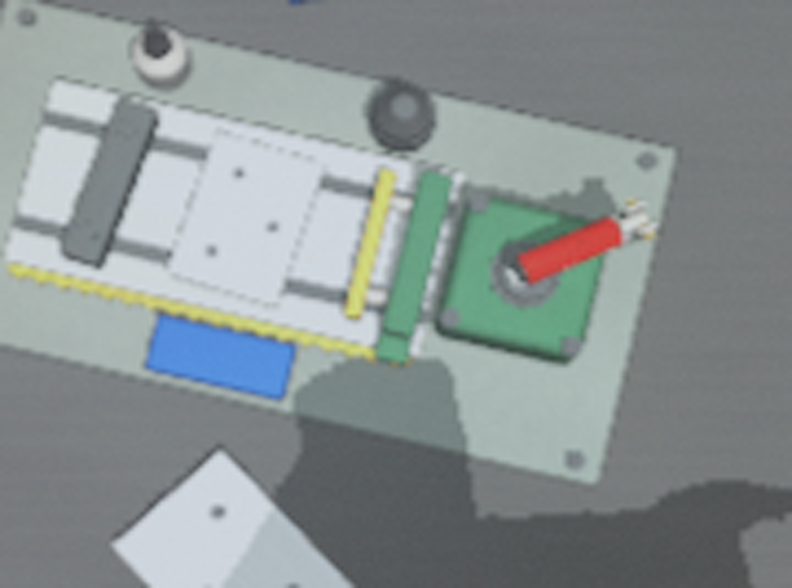

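```bash
cat > h.py <<'E'
import numpy as np, cv2
from cell import telemetry, cams, robot
def ray(p,uv):
    d=np.linalg.inv(p["K"])@np.array([uv[0],uv[1],1.]); c=-p["R"].T@p["t"]; return c,p["R"].T@d
def onz(p,uv,z):
    c,d=ray(p,uv); return c+d*(z-c[2])/d[2]
def tri(p1,u1,p2,u2):
    A=[];b=[]
    for p,u in((p1,u1),(p2,u2)):
        c,d=ray(p,u); d/=np.linalg.norm(d); M=np.eye(3)-np.outer(d,d); A.append(M); b.append(M@c)
    return np.linalg.lstsq(np.vstack(A),np.hstack(b),rcond=None)[0]
def proj(p,X):
    q=p["K"]@(p["R"]@np.array(X)+p["t"]); return q[:2]/q[2]
E
python3 - <<'E'
from h import *
np.set_printoptions(precision=4,suppress=True)
t=cams.read_camera("top"); s=cams.read_camera("side")
import pickle; pickle.dump((t,s),open("c0.pkl","wb"))
def c0(x,y): return (240+x/4.4,190+y/4.2)
def c1(x,y): return (250+x/4.4,180+y/4.2)
for n,u in dict(br=c1(675,150),bl=c1(598,482),fr=(250,181),fl=(232,258)).items(): print(n,onz(t,u,.02))
for n,u in dict(br=c0(555,585),bl=c0(77,540)).items(): print(n,onz(s,u,.02))
print("gear", [onz(t,c1(*u),.1) for u in((470,190),(612,222),(578,362),(437,328))])
print("gearS", [onz(s,c0(*u),.1) for u in((240,390),(422,410),(262,280),(465,287))])
print("hinge top",onz(t,c1(633,218),.138),"side",onz(s,c0(415,352),.138),tri(t,c1(633,218),s,c0(415,352)))
print("end",onz(t,c1(522,272),.138),onz(s,c0(333,268),.138),tri(t,c1(522,272),s,c0(333,268)))
for n,p in(("t",t),("s",s)):
  for q in ["handle_grip","handle","crank","chuck","plate","tin","jaw"]:
    for d in cams.cut_out(p,q)[:2]:
        print(n,q,round(d["score"],2),d["extent"],onz(p,d["extent"][:2],.138))
E
```

```text
br [ 0.6551 -0.2493  0.02  ]
bl [ 0.4073 -0.1932  0.02  ]
fr [0.7616 0.2378 0.02  ]
fl [0.515 0.286 0.02 ]
br [ 0.6581 -0.2581  0.02  ]
bl [ 0.4101 -0.2066  0.02  ]
gear [array([ 0.6104, -0.0978,  0.1   ]), array([ 0.5887, -0.1936,  0.1   ]), array([ 0.4894, -0.1704,  0.1   ]), array([ 0.5121, -0.0761,  0.1   ])]
gearS [array([ 0.4985, -0.1801,  0.1   ]), array([ 0.5921, -0.2036,  0.1   ]), array([ 0.5132, -0.0706,  0.1   ]), array([ 0.6268, -0.0842,  0.1   ])]
hinge top [ 0.5862 -0.2024  0.138 ] side [ 0.5878 -0.2029  0.138 ] [ 0.587  -0.2025  0.1376]
end [ 0.5479 -0.1296  0.138 ] [ 0.5506 -0.1183  0.138 ] [ 0.5486 -0.129   0.1448]
t handle_grip 0.52 [382.9, 238.9, 28.5, 17.5] [ 0.5654 -0.1707  0.138 ]
t handle_grip 0.34 [286.0, 194.7, 10.8, 12.6] [0.6923 0.1118 0.138 ]
t handle 0.61 [381.4, 237.8, 24.9, 12.6] [ 0.5686 -0.1664  0.138 ]
t handle 0.52 [306.3, 232.4, 33.6, 43.9] [0.5817 0.0505 0.138 ]
t crank 0.9 [382.9, 237.6, 34.6, 26.1] [ 0.5692 -0.1707  0.138 ]
t crank 0.69 [488.2, 290.5, 45.9, 84.0] [ 0.4213 -0.4689  0.138 ]
t chuck 0.59 [342.2, 207.6, 16.0, 16.8] [ 0.6559 -0.0527
[... 156 characters left out ...]
66.4, 42.0, 26.6] [0.4777 0.5063 0.138 ]
t jaw 0.73 [332.5, 235.7, 15.8, 40.0] [ 0.573  -0.0253  0.138 ]
s handle_grip 0.72 [324.6, 263.2, 22.2, 26.0] [ 0.5689 -0.1592  0.138 ]
s handle_grip 0.6 [328.1, 245.1, 42.6, 19.4] [ 0.5829 -0.081   0.138 ]
s handle 0.55 [324.6, 263.2, 22.3, 32.0] [ 0.5689 -0.1592  0.138 ]
s crank 0.92 [325.5, 268.1, 32.3, 39.1] [ 0.5696 -0.1793  0.138 ]
s chuck 0.81 [363.1, 271.8, 21.1, 27.1] [ 0.6533 -0.1985  0.138 ]
s chuck 0.7 [320.5, 255.9, 33.2, 5.4] [ 0.5614 -0.128   0.138 ]
s plate 0.98 [235.4, 261.6, 63.2, 40.9] [ 0.3633 -0.1416  0.138 ]
s plate 0.95 [268.3, 209.4, 59.6, 34.0] [0.4341 0.1103 0.138 ]
s tin 0.87 [286.6, 171.2, 23.7, 40.0] [0.4861 0.36   0.138 ]
```

>>> servo_tool(targets="20 -8 0 0;39 -15 0 0;39 -15 0 0;39 -15 0 0;39 -15 0 0;39 -15 0 0;39 -15 0 0;39 -15 0 0;39 -15 0 0;39 -15 0 0;39 -15 0 0;39 -15 0 0;0 0 0 -0.1;0 0 0 -0.16;0 0 0 -0.16;0 0 0 -0.16;0 0 0 -0.16;0 0 0 -0.16;0 0 0 -0.16;0 0 0 -0.16", hand=1)

```text
time: 4.2
tool_pos: [0.5606, -0.1275, 0.2416]
tool_rot: [3.141, -0.006, 1.645]
contact_force: [0.5, 0.9, 0.3]
opening: 0.0919
```

>>> servo_tool(targets="0 0 0 -0.16;0 0 0 -0.16;0 0 0 -0.1;0 0 0 0")

```text
time: 4.7
tool_pos: [0.5599, -0.1222, 0.2418]
tool_rot: [3.138, -0.007, 2.082]
contact_force: [1.1, 0.5, 0.3]
opening: 0.0917
```

```bash
python3 - <<'E'
from h import *
p=cams.read_camera("wrist"); cv2.imwrite("pics/w1.png",p["color"][:,:,::-1]); import pickle; pickle.dump(p,open("w1.pkl","wb"))
o=telemetry.observe(); print(o["tool_pos"],o["tool_rot"],o["qpos"],o["contact_force"],o["time"])
for q in("handle_grip","crank"): print(q,[(d["score"],d["extent"]) for d in cams.cut_out(p,q)][:2])
a=np.array([.5505,-.1335,.114]); print(proj(p,a),proj(p,[.587,-.203,.138]))
E
```

```text
[ 0.55992044 -0.12221844  0.24173305] [ 3.13793205 -0.00740059  2.08104347] [-0.35268075  0.43122944  1.38392051  0.00781929  1.32969222 -0.86479375] [-0.05771409 -0.09095134 -0.14676728] 4.75
handle_grip [(0.75, [297.4, 288.1, 35.4, 88.0])]
crank [(0.78, [301.8, 279.4, 47.6, 111.0]), (0.18, [297.1, 288.0, 35.5, 87.6])]
[299.66969293 244.56039862] [297.09281078 341.80085441]
```

View pics/w1.png

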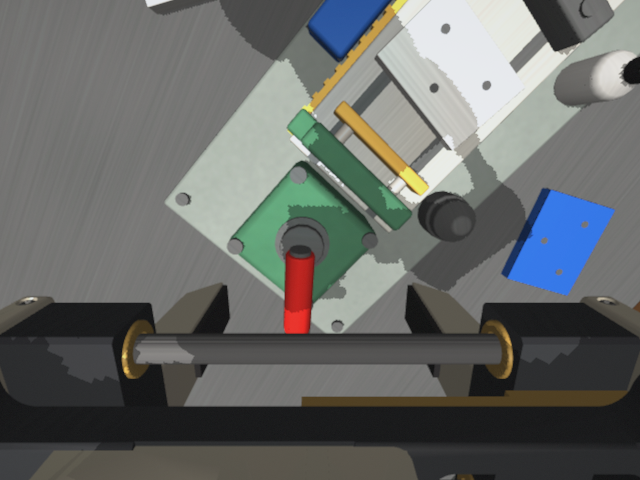

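```bash
python3 - <<'E'
from h import *
import pickle; p=pickle.load(open("w1.pkl","rb"));t,s=pickle.load(open("c0.pkl","rb"))
np.set_printoptions(precision=4,suppress=True)
im=p["color"].astype(int); m=(im[...,0]>130)&(im[...,1]<70)&(im[...,2]<70)
m[345:]=0; m[:,:250]=0;m[:,350:]=0
c=[]
for r in (256,265,280,295,310,325):
    x=np.where(m[r])[0]; 
    if len(x): u=(x.min()+x.max())/2; X=onz(p,(u,r),.138); c.append(X); print(r,x.min(),x.max(),X, np.linalg.norm(onz(p,(x.max(),r),.138)-onz(p,(x.min(),r),.138)))
c=np.array(c); d=c[-1]-c[0]; print("dir",np.arctan2(-d[1],-d[0]))
a=np.array([.5505,-.1335]);
for ang in(-1.087,):
  h=a+.08*np.array([np.cos(ang),np.sin(ang)]); i=-(h-a)/.08
  print("hinge",h)
  for z in(.127,.138,.149): e=h+.091*i; print("end",e,proj(p,[*e,z]))
print("hub",onz(p,(302,240),.106))
E
```

```text
265 287 312 [ 0.5558 -0.1412  0.138 ] 0.019604584432890915
280 287 311 [ 0.5615 -0.1526  0.138 ] 0.019083460932344563
295 286 310 [ 0.5671 -0.1645  0.138 ] 0.019353806123445484
310 285 309 [ 0.5727 -0.1768  0.138 ] 0.01963192148261876
325 284 308 [ 0.5786 -0.1894  0.138 ] 0.019918146904656583
dir 2.0132707287473934
hinge [ 0.5877 -0.2043]
end [ 0.5454 -0.1238] [299.1039 236.2155]
end [ 0.5454 -0.1238] [298.4199 240.1207]
end [ 0.5454 -0.1238] [297.6781 244.3563]
hub [ 0.5511 -0.1312  0.106 ]
```

>>> servo_tool(targets="-13 -7 0 0.02;-12 -7 10 0.02;0 0 25 0;0 0 25 0;0 0 25 0;0 0 14 0;0 0 0 0")

```text
time: 5.72
tool_pos: [0.5586, -0.1579, 0.1367]
tool_rot: [3.14, -0.007, 2.026]
contact_force: [0.6, -0.2, 0.2]
opening: 0.0917
```

```bash
python3 - <<'E'
from h import *
p=cams.read_camera("wrist"); cv2.imwrite("pics/w2.png",p["color"][:,:,::-1])
o=telemetry.observe(); print(o["tool_pos"],o["tool_rot"],o["contact_force"],o["time"])
print(proj(p,o["tool_pos"]))
E
```

```text
[ 0.55895998 -0.15797925  0.13738527] [ 3.13892237 -0.00632096  2.0262397 ] [ 0.99886573 -1.11551388  0.46520759] 5.775
[316.42250903 314.44737084]
```

View pics/w2.png

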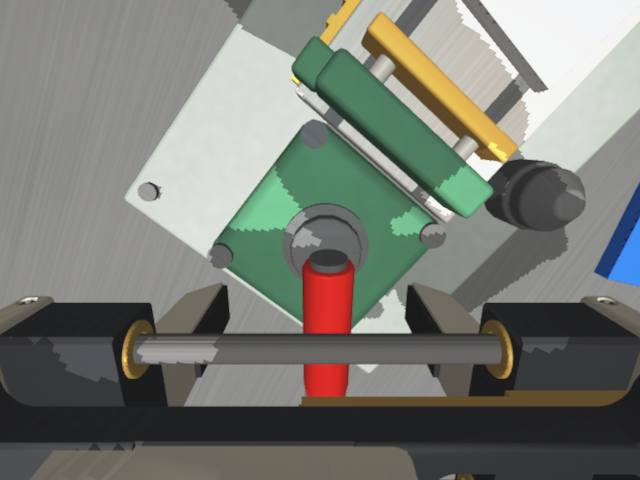

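>>> servo_tool(targets="0 4.5 0 0;0 0 0 0;0 0 0 0;0 0 0 0;0 0 0 0;0 0 0 0;0 0 0 0;0 0 0 0", hand=0, squeeze=12)

```text
time: 6.78
tool_pos: [0.5635, -0.1568, 0.1402]
tool_rot: [3.138, -0.003, 2.027]
contact_force: [-5.2, -1.1, 1.7]
opening: 0.0215
```

>>> servo_tool(targets="-0.5 0 -6.9 0;-1.4 0 -6.8 0;-2.2 0 -6.6 0;-3.1 0 -6.2 0;-3.8 0 -5.8 0;-4.6 0 -5.2 0;0 0 0 0")

```text
time: 7.65
tool_pos: [0.5701, -0.1716, 0.1781]
tool_rot: [3.14, -0.006, 2.026]
contact_force: [-0.5, -1.3, -2.8]
opening: 0.0216
```

```bash
cat > shot.py <<'E'
from h import *
import sys
n=sys.argv[1]
a=cams.read_camera("side");b=cams.read_camera("top")
o=telemetry.observe(); print(o["tool_pos"],o["tool_rot"],o["contact_force"],o["torque"],o["opening"],o["time"])
A=cv2.resize(a["color"][190:330,260:400],(400,400),interpolation=2);B=cv2.resize(b["color"][170:310,260:400],(400,400),interpolation=2)
cv2.imwrite(f"pics/{n}.png",np.hstack([A,B])[:,:,::-1])
E
python3 shot.py l1
```

```text
[ 0.57011388 -0.17155364  0.17804981] [ 3.14014959 -0.00581018  2.02618308] [-0.69893903 -2.03600406 -1.31769286] [-0.27971341 -0.05395463 -0.04075672] 0.021827778421492607 7.75
```

View pics/l1.png

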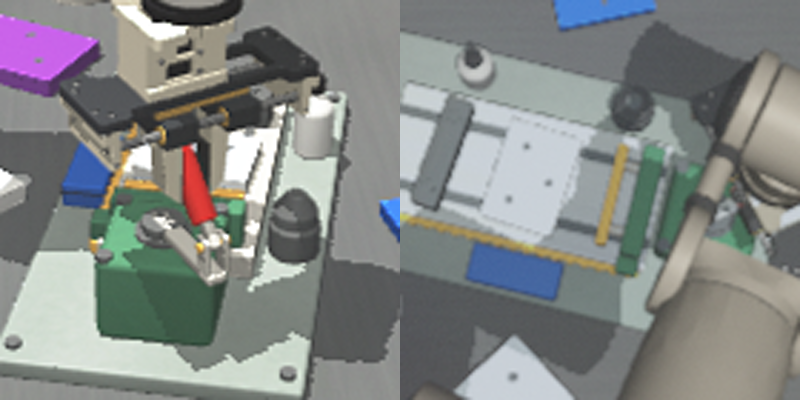

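>>> servo_tool(targets="-5.2 0 -4.6 0;-5.8 0 -3.8 0;-6.2 0 -3.1 0;-6.6 0 -2.2 0;-6.8 0 -1.2 0;-6.5 0 -0.3 0;0 0 0 0")

```text
time: 8.62
tool_pos: [0.586, -0.2043, 0.1951]
tool_rot: [3.141, -0.012, 2.027]
contact_force: [-0.7, 1.9, -5.8]
opening: 0.0212
```

```bash
python3 shot.py l2
```

```text
[ 0.58599517 -0.20422181  0.19499551] [ 3.1414282  -0.01170442  2.02756688] [ 0.35840905  0.40907873 -2.60292513] [ 0.05270096  0.05916798 -0.03146678] 0.02133440317657817 8.725
```

View pics/l2.png

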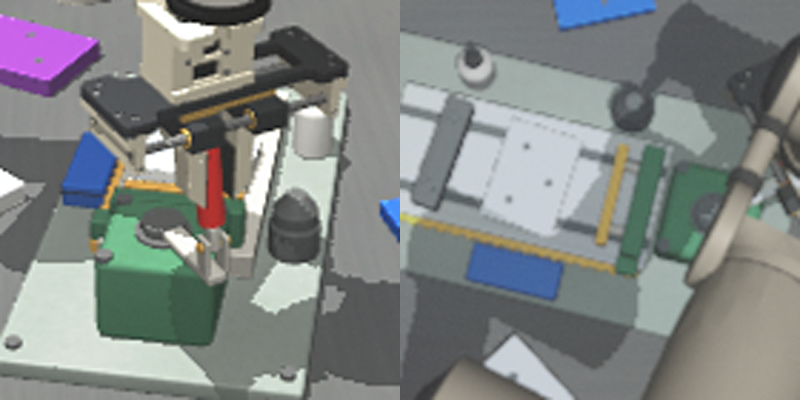

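>>> servo_tool(targets="-1.5 0 0 0;-1.5 0 0 0;0 0 0 0")

```text
time: 9.1
tool_pos: [0.5869, -0.206, 0.1952]
tool_rot: [-3.141, -0.014, 2.028]
contact_force: [-2.0, 1.8, -1.9]
opening: 0.0215
```

>>> servo_tool(targets="-1.5 0 0 0;-1.5 0 0 0;0 0 0 0")

```text
time: 9.48
tool_pos: [0.588, -0.2083, 0.1954]
tool_rot: [-3.141, -0.014, 2.029]
contact_force: [-3.5, 2.9, -1.4]
opening: 0.0218
```

>>> servo_tool(targets="-2 0 0 0;-2 0 0 0;0 0 0 0")

```text
time: 9.85
tool_pos: [0.5896, -0.2116, 0.1956]
tool_rot: [-3.141, -0.015, 2.029]
contact_force: [-2.7, 3.5, -1.5]
opening: 0.0218
```

```bash
python3 - <<'E'
from h import *
a=cams.read_camera("side");cv2.imwrite("pics/l3.png",cv2.resize(a["color"][220:310,280:380],(800,600),interpolation=2)[:,:,::-1][:,:,:])
o=telemetry.observe(); print(o["tool_pos"],o["contact_force"],o["torque"])
h=np.array([.5865,-.2045,.138])
for e in([0,0,0],[0,0,.018],[0,0,.06]): q=proj(a,h+np.array(e)); print(q,(q-[280,220])*[8,6.667])
E
```

```text
[ 0.58960545 -0.2115428   0.19558667] [-2.52009301  3.75492073 -0.39863385] [0.71898593 0.34276749 0.03712168]
[333.82137665 274.2477642 ] [430.57101321 361.6698439 ]
[333.97923399 267.60453123] [431.8338719  317.37940974]
[334.35750939 251.68527335] [434.86007516 211.24571741]
```

View pics/l3.png

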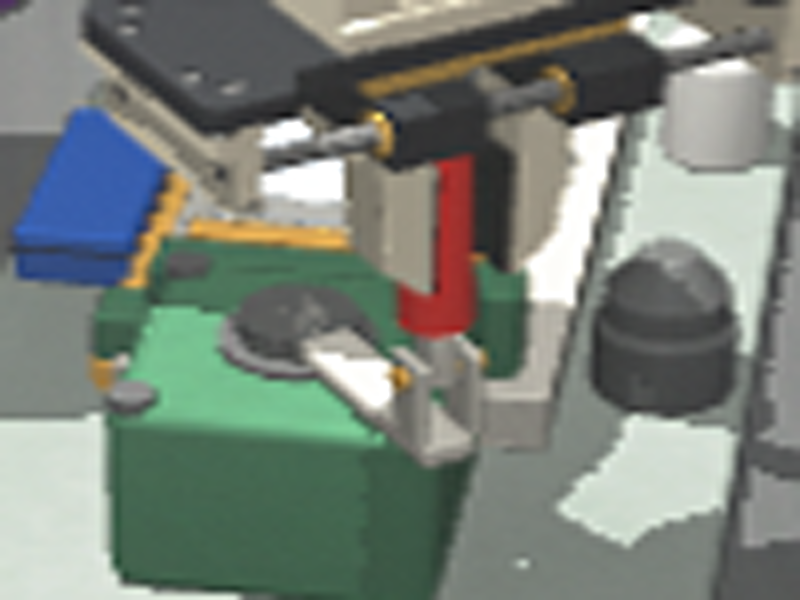

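>>> servo_tool(targets="-2 0 0 0;-2 0 0 0;0 0 0 0")

```text
time: 10.28
tool_pos: [0.5911, -0.2147, 0.1956]
tool_rot: [-3.141, -0.017, 2.029]
contact_force: [-2.8, 2.9, -0.6]
opening: 0.0214
```

```bash
python3 - <<'E'
from h import *
a=cams.read_camera("wrist");cv2.imwrite("pics/w3.png",a["color"][:,:,::-1])
o=telemetry.observe(); print(o["tool_pos"],o["contact_force"],o["torque"])
import numpy as np
for z in (.138,.156,.226,.229): print(z,proj(a,[.5865,-.2045,z]),proj(a,[.588,-.207,z]))
E
```

```text
[ 0.59114579 -0.21471547  0.1955899 ] [-2.37682936  3.44454164 -0.90079099] [0.62920997 0.31646234 0.06085812]
0.138 [316.78895997 253.35839101] [317.16161269 257.70961164]
0.156 [316.71903932 263.01822947] [317.12458278 267.70989936]
0.226 [316.26975268 325.08911639] [316.8872334  331.80840452]
0.229 [316.23984114 329.22152436] [316.87146802 336.06599739]
```

View pics/w3.png

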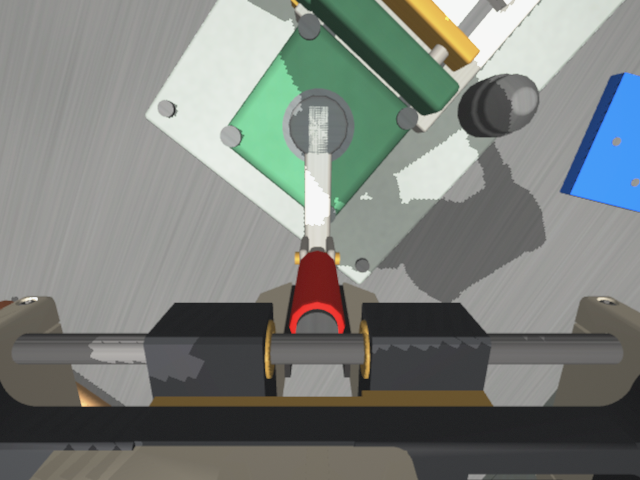

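```bash
python3 - <<'E'
from h import *
a=cams.read_camera("wrist")
o=telemetry.observe();T=o["tool_pos"]
print("pin",onz(a,(317.5,258),.138),"cap",onz(a,(318,329),.229),"tcp",T,"axis",onz(a,(319,125),.107))
im=a["color"].astype(int)
m=((im[...,0]>200)&(im[...,1]<60)&(im[...,2]<60)).astype(np.uint8)
c=max(cv2.findContours(m,0,1)[0],key=cv2.contourArea); print(cv2.boundingRect(c))
for q in("handle","crank"): print([(d["score"],d["extent"]) for d in cams.cut_out(a,q)][:1])
c=cv2.resize(a["color"][230:360,250:390],(800,743)); cv2.imwrite("pics/w3c.png",c[:600,:,::-1])
E
```

```text
pin [ 0.58828876 -0.20709962  0.138     ] cap [ 0.58705192 -0.20413337  0.229     ] tcp [ 0.59115053 -0.2146802   0.19559374] axis [ 0.55306118 -0.13376057  0.107     ]
(320, 303, 24, 30)
[(0.8, [316.5, 290.0, 57.0, 83.2])]
[(0.61, [319.1, 213.6, 61.5, 235.4])]
```

View pics/w3c.png

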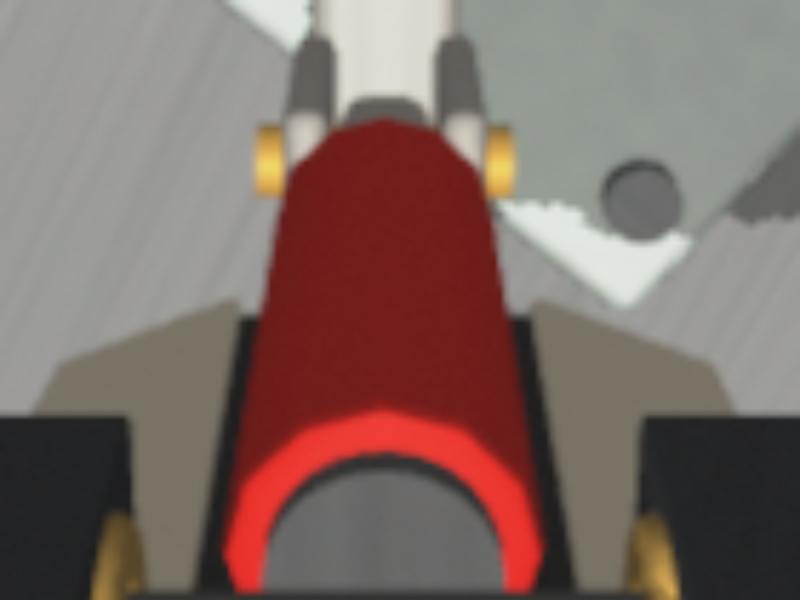

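>>> servo_tool(targets="0 0 0 0;0 0 0 0;3 0 0 0;3 0 0 0;3 0 0 0;0 0 0 0", hand=0.4)

```text
time: 11.22
tool_pos: [0.589, -0.2084, 0.1975]
tool_rot: [3.139, -0.009, 2.029]
contact_force: [-0.6, -0.1, 0.1]
opening: 0.0365
```

>>> servo_tool(targets="0 0 0 0;0 0 0 0;0 0 0 0;0 0 0 0", hand=0, squeeze=35)

```text
time: 11.72
tool_pos: [0.5885, -0.2087, 0.1975]
tool_rot: [3.14, -0.009, 2.029]
contact_force: [-0.0, -0.8, 0.2]
opening: 0.0216
```

```bash
cat > w.py <<'E'
from h import *
import sys
a=cams.read_camera("wrist");cv2.imwrite(f"pics/{sys.argv[1]}.png",a["color"][:400,:,::-1])
o=telemetry.observe();T=o["tool_pos"]; A=np.array([.552,-.1345])
d=T[:2]-A; ph=np.arctan2(d[1],d[0]); er=d/np.linalg.norm(d); et=np.array([er[1],-er[0]]); F=o["contact_force"][:2]
print("T",T,"rot",o["tool_rot"],"r",np.linalg.norm(d),"phi",ph,"yaw-pi-phi",o["tool_rot"][2]-np.pi-ph,"Frad",F@er,"Ftan(cw)",F@et,"q6",o["qpos"][5],o["opening"],o["time"])
h=A+.08*er; print("pin exp",proj(a,[*h,.138]),"cap exp",proj(a,[*h,.229]))
E
python3 w.py w4
```

```text
T [ 0.58846217 -0.20863766  0.19753742] rot [ 3.13996609 -0.00871605  2.02858145] r 0.08261890203561095 phi -1.1137164060907325 yaw-pi-phi 0.0007052066519273037 Frad -0.46282443058776573 Ftan(cw) 0.3625826158647031 q6 -0.9262517727866362 0.021164013888472274 11.775
pin exp [316.04875173 264.34186698] cap exp [315.63395103 346.76461943]
```

View pics/w4.png

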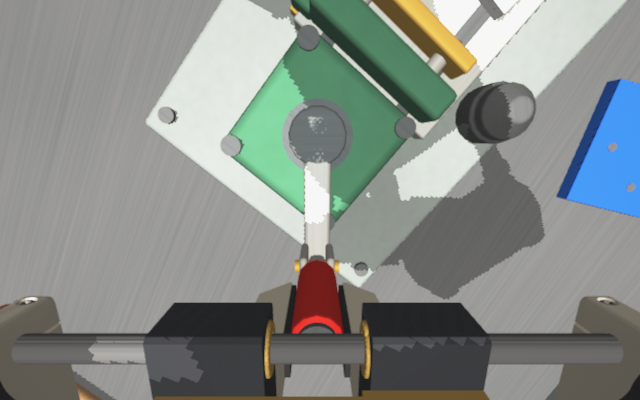

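>>> servo_tool(targets="0.1 -3 0 0.04;0.3 -6 0 0.07;0.4 -8 0 0.1;0.4 -8 0 0.1;0.4 -8 0 0.1;0.4 -8 0 0.1;0 0 0 0")

```text
time: 12.65
tool_pos: [0.5597, -0.2163, 0.1975]
tool_rot: [3.115, -0.008, 1.494]
contact_force: [-1.2, 0.5, 1.2]
opening: 0.0216
```

```bash
python3 w.py w5
```

```text
T [ 0.55960837 -0.21626644  0.19754086] rot [ 3.11523157 -0.00770613  1.49547898] r 0.0821196576135343 phi -1.4780134831057097 yaw-pi-phi -0.16810019275653487 Frad 1.0954699893417024 Ftan(cw) -0.03766519445067006 q6 -0.43655623733792204 0.021435192662450517 12.7
pin exp [312.43601331 265.48753013] cap exp [315.49557015 348.82701495]
```

View pics/w5.png

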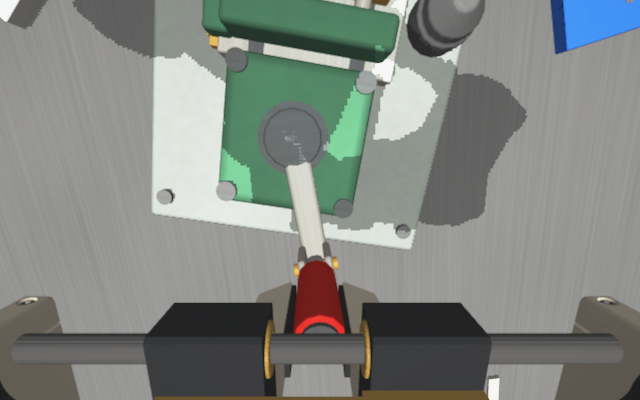

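>>> servo_tool(targets="-0.3 -8 0 0.05;-0.2 -10 0 0.07;0 -10 0 0.07;0 -10 0 0.07;0.2 -10 0 0.07;0.2 -10 0 0.07;0.2 -10 0 0.07;0.2 -10 0 0.07;0 0 0 0")

```text
time: 13.82
tool_pos: [0.4984, -0.1984, 0.1974]
tool_rot: [3.089, -0.026, 0.941]
contact_force: [-0.8, 0.5, 1.7]
opening: 0.0215
```

```bash
python3 w.py w6
```

```text
T [ 0.49832237 -0.19844206  0.19741757] rot [ 3.08968196 -0.02638356  0.94127348] r 0.08348577588864438 phi -2.269147004107016 yaw-pi-phi 0.0688278257945556 Frad 0.04531052608609988 Ftan(cw) -0.11019255445581705 q6 0.08606410833078336 0.021845323954671817 13.875
pin exp [310.83130215 265.94361556] cap exp [318.84289177 345.70274033]
```

View pics/w6.png

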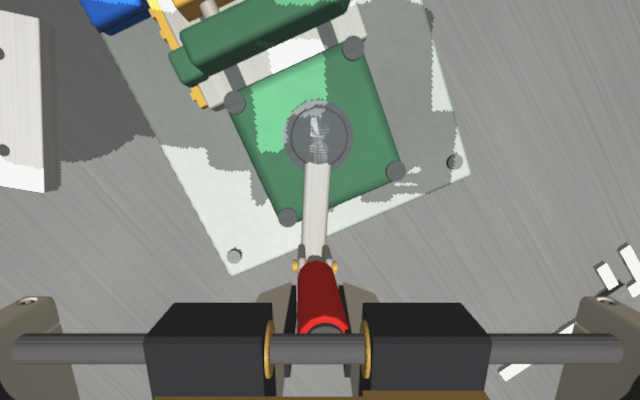

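>>> servo_tool(targets="0.3 -8 0 0.08;0.6 -12 0 0.12;0.7 -12 0 0.12;0.7 -12 0 0.12;0.7 -12 0 0.12;0.7 -12 0 0.12;0.7 -12 0 0.12;0.7 -12 0 0.12;0 0 0 0")

```text
time: 15.0
tool_pos: [0.4663, -0.1289, 0.1972]
tool_rot: [3.113, -0.078, -0.001]
contact_force: [1.3, 4.0, 0.3]
opening: 0.0212
```

```bash
python3 w.py w7
```

```text
T [ 0.46625178 -0.12881735  0.19716616] rot [ 3.11318207e+00 -7.74051728e-02 -1.03784668e-04] r 0.08593630830123623 phi 3.0754181172568376 yaw-pi-phi -6.217114555514451 Frad -0.8900722529463185 Ftan(cw) 2.3870271660809683 q6 1.135920047664908 0.021441750124109465 15.05
pin exp [313.79703938 267.92728288] cap exp [318.42762213 338.2196036 ]
```

View pics/w7.png

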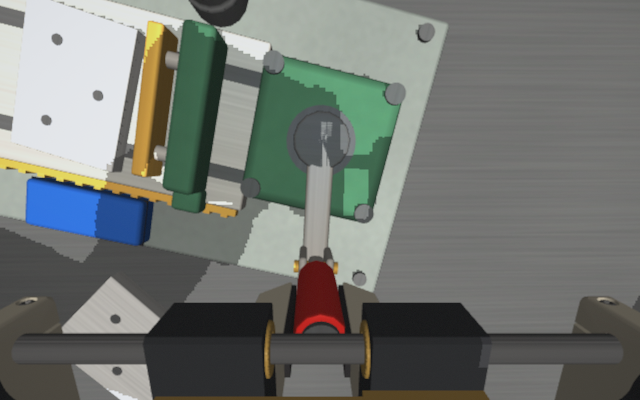

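>>> servo_tool(targets="1.2 -8 0 0.08;1.2 -12 0 0.12;1.2 -12 0 0.12;1.2 -12 0 0.12;1.2 -12 0 0.12;0.7 -12 0 0.12")

```text
time: 15.8
tool_pos: [0.4886, -0.076, 0.1972]
tool_rot: [-3.135, -0.081, -0.685]
contact_force: [-1.0, -9.1, -1.1]
opening: 0.0216
```

```bash
python3 w.py w8; python3 - <<'E'
from h import *
b=cams.read_camera("top"); cv2.imwrite("pics/t8.png",cv2.resize(b["color"][170:310,240:430],(800,589),interpolation=2)[:,:,::-1])
E
```

```text
T [ 0.48946344 -0.0752115   0.19716409] rot [-3.13366772 -0.08178765 -0.68977655] r 0.0861739376248092 phi 2.3828498864181293 yaw-pi-phi -6.214219094842877 Frad -2.627172876404942 Ftan(cw) -4.94164397611284 q6 1.9812822357097408 0.02171819964713925 15.85
pin exp [316.44085675 267.94246668] cap exp [314.7117849  337.42235017]
```

View pics/w8.png

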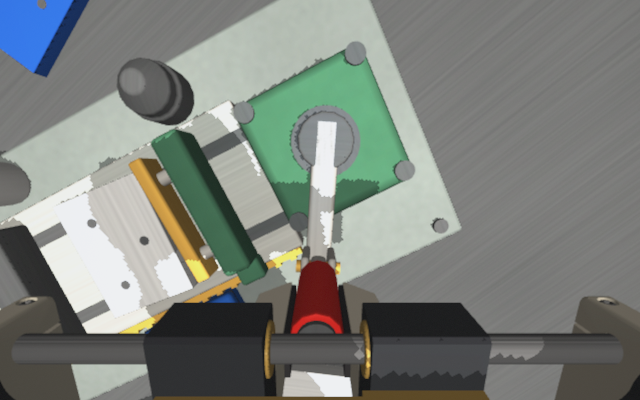

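View pics/t8.png

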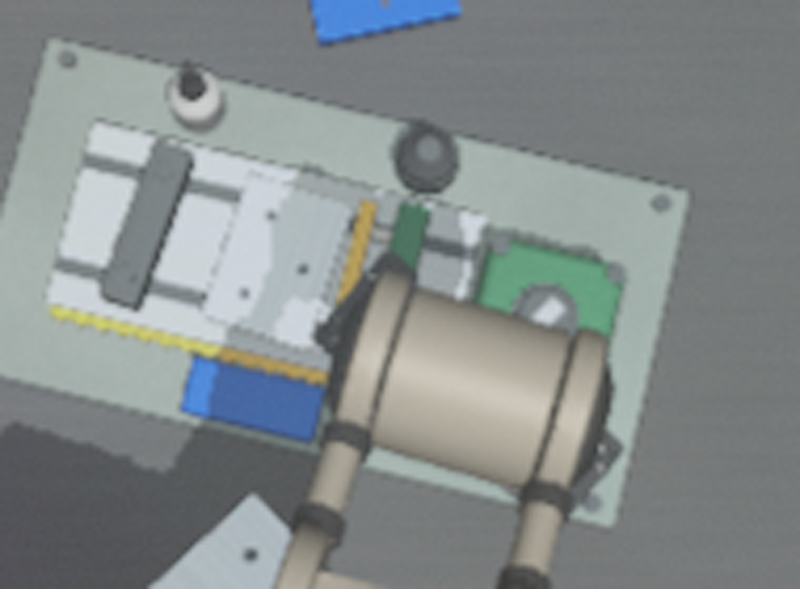

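>>> servo_tool(targets="1.2 -8 0 0.08;1.5 -12 0 0.12;1.5 -12 0 0.12;1.5 -12 0 0.12;1.5 -12 0 0.12;1 -12 0 0.12;1 -12 0 0.12")

```text
time: 16.77
tool_pos: [0.5477, -0.0489, 0.1972]
tool_rot: [-3.119, -0.059, -1.486]
contact_force: [-8.4, -1.6, 6.3]
opening: 0.0214
```

```bash
python3 w.py w9
```

```text
T [ 0.54903093 -0.04886486  0.19727214] rot [-3.11729723 -0.05856335 -1.49107291] r 0.0856865997035165 phi 1.6054535917391575 yaw-pi-phi -6.238119157580567 Frad 0.36236787845428275 Ftan(cw) -5.990189785764851 q6 2.8824030206498628 0.02109188566697078 16.825
pin exp [318.41233166 266.33297891] cap exp [314.32592132 339.63082145]
```

View pics/w9.png

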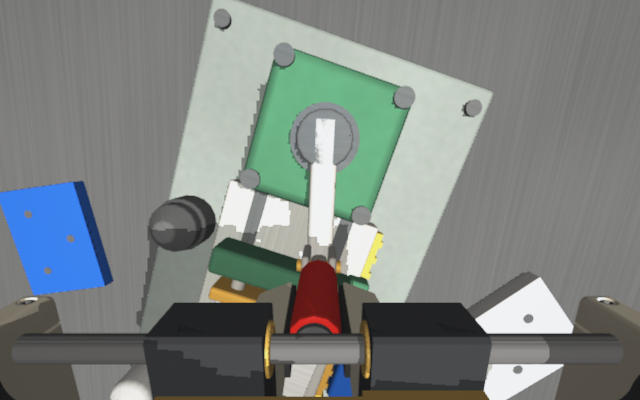

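>>> servo_tool(targets="0 0 0 0;0 0 0 0;0 0 0 0;3 0 0 0;0 0 0 -0.1;0 0 0 -0.18;0 0 0 -0.18;0 0 0 -0.18;0 0 0 -0.18;0 0 0 -0.18;0 0 0 -0.18;0 0 0 -0.18;0 0 0 -0.18;0 0 0 -0.18;0 0 0 -0.18;0 0 0 -0.18;0 0 0 -0.18;0 0 0 -0.18;0 0 0 -0.18;0 0 0 -0.18", hand=0.7)

```text
time: 19.32
tool_pos: [0.5504, -0.0561, 0.1987]
tool_rot: [3.099, 0.052, 1.413]
contact_force: [-0.2, -0.1, 0.4]
opening: 0.0644
```

```bash
python3 w.py w10
```

```text
T [ 0.55034192 -0.05610651  0.19870325] rot [3.09930733 0.05242441 1.42097853] r 0.07841101929654724 phi 1.591943883591806 yaw-pi-phi -3.312558005987868 Frad -0.13915158518852827 Ftan(cw) 0.5926857417967369 q6 -0.04239542597035413 0.0643146226444703 19.375
pin exp [310.99541966 260.65515582] cap exp [316.80466795 352.557137  ]
```

View pics/w10.png

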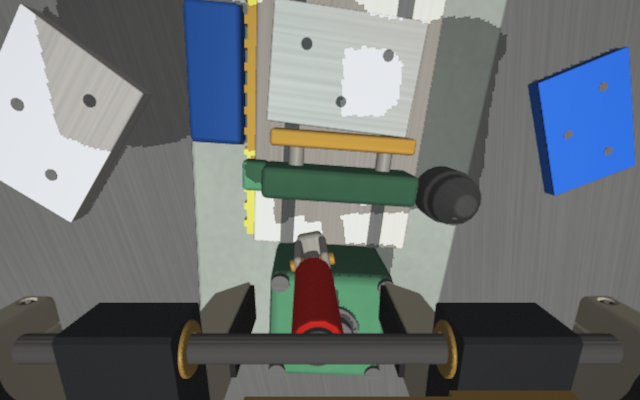

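>>> servo_tool(targets="3 0 0 -0.15;0 0 0 -0.15;0 0 0 0")

```text
time: 19.75
tool_pos: [0.5509, -0.0536, 0.1987]
tool_rot: [3.116, 0.063, 1.721]
contact_force: [0.1, -0.5, -0.2]
opening: 0.064
```

>>> servo_tool(targets="0 0 0 0;0 0 0 0;0 0 0 0;0 0 0 0;0 0 0 0", hand=0, squeeze=35)

```text
time: 20.38
tool_pos: [0.5502, -0.0538, 0.1987]
tool_rot: [3.117, 0.063, 1.713]
contact_force: [-2.6, -0.1, 3.9]
opening: 0.0216
```

```bash
python3 w.py w11
```

```text
T [ 0.55020757 -0.05386934  0.1987568 ] rot [3.11721312 0.06261222 1.7125449 ] r 0.08065058454360564 phi 1.5930228023927544 yaw-pi-phi -3.022070552599766 Frad -1.5263301631074382 Ftan(cw) -2.859858163183156 q6 -0.3289414877544051 0.021542402875756702 20.425
pin exp [313.44934387 262.51147462] cap exp [316.55086183 357.23818162]
```

View pics/w11.png

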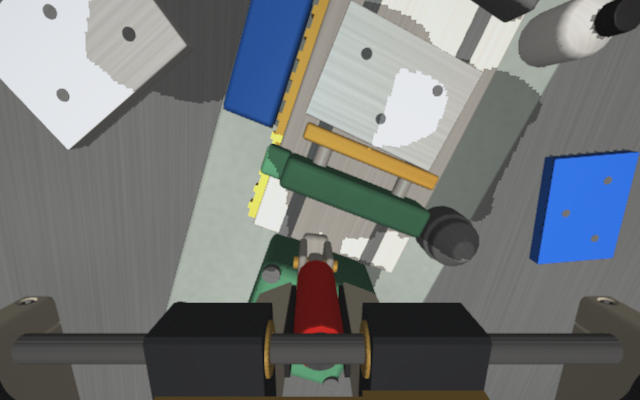

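>>> servo_tool(targets="-0.3 8 0 0.07;-0.5 12 0 0.11;-0.7 12 0 0.12;-0.7 12 0 0.12;-0.7 12 0 0.12;-0.7 12 0 0.12;-0.7 12 0 0.12")

```text
time: 21.3
tool_pos: [0.6089, -0.0765, 0.1986]
tool_rot: [3.114, 0.058, 0.906]
contact_force: [-10.5, 1.3, 5.2]
opening: 0.0219
```

```bash
python3 w.py w12
```

```text
T [ 0.60994695 -0.077483    0.19867949] rot [3.11287006 0.05815706 0.90014753] r 0.08129444570676185 phi 0.7773092451272948 yaw-pi-phi -3.018754368781019 Frad -5.245418330381499 Ftan(cw) -6.922543963587693 q6 0.470637080526416 0.021597959951016054 21.35
pin exp [314.66012508 264.96148389] cap exp [319.20676495 360.17500444]
```

View pics/w12.png

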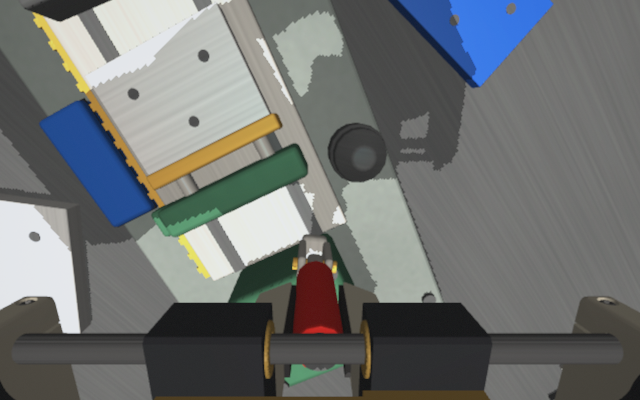

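>>> servo_tool(targets="-0.5 8 0 0.08;-0.8 12 0 0.12;-0.8 12 0 0.12;-0.8 12 0 0.12;-0.8 12 0 0.12;-0.8 12 0 0.12")

```text
time: 22.1
tool_pos: [0.6326, -0.125, 0.1987]
tool_rot: [3.111, 0.056, 0.2]
contact_force: [-5.7, 8.3, 3.7]
opening: 0.0219
```

```bash
python3 w.py w13; python3 - <<'E'
from h import *
b=cams.read_camera("top"); cv2.imwrite("pics/t13.png",cv2.resize(b["color"][170:310,240:430],(800,589),interpolation=2)[:,:,::-1])
E
```

```text
T [ 0.63284555 -0.12645456  0.19870318] rot [3.10957975 0.05560791 0.19340445] r 0.08124488941134686 phi 0.09918964364213494 yaw-pi-phi -3.0473778481132907 Frad -6.061601673466424 Ftan(cw) -5.897993574483331 q6 1.0980744802108158 0.022229477798883002 22.15
pin exp [314.86751469 265.86282201] cap exp [320.52363333 360.98434439]
```

View pics/w13.png

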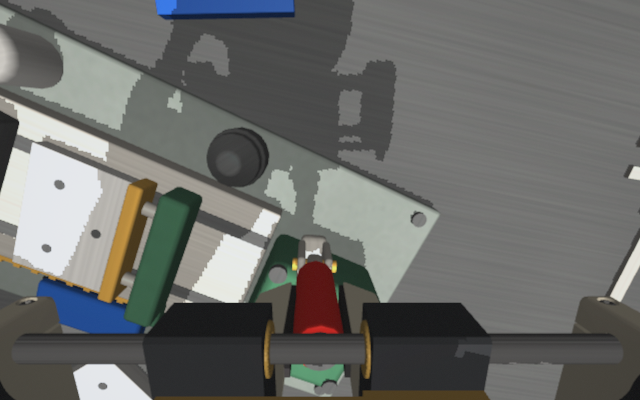

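View pics/t13.png

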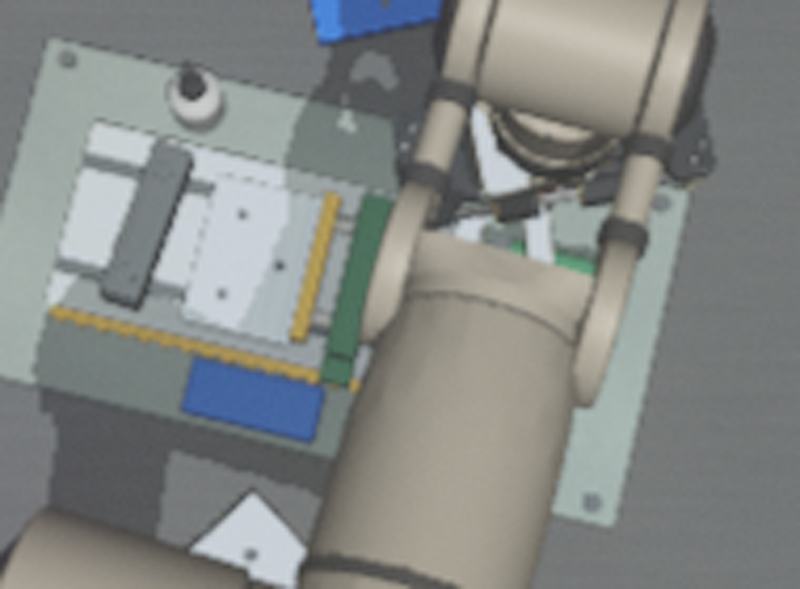

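>>> servo_tool(targets="-0.8 8 0 0.08;-1 12 0 0.12;-1 12 0 0.12;-1 12 0 0.12;-0.8 12 0 0.12")

```text
time: 22.82
tool_pos: [0.6259, -0.1673, 0.1988]
tool_rot: [3.108, 0.045, -0.372]
contact_force: [2.1, 8.2, 0.1]
opening: 0.0217
```

```bash
python3 w.py w14; python3 - <<'E'
from h import *
b=cams.read_camera("top"); cv2.imwrite("pics/t14.png",cv2.resize(b["color"][170:310,240:430],(800,589),interpolation=2)[:,:,::-1])
E
```

```text
T [ 0.62538896 -0.16866069  0.19876605] rot [ 3.10712314  0.04475473 -0.37862258] r 0.08094993620379151 phi -0.43564777625644036 yaw-pi-phi -3.0845674608481555 Frad -2.334073405366376 Ftan(cw) -6.4641030964543935 q6 1.5898798011130069 0.021562264382660786 22.875
pin exp [315.40686127 266.64548871] cap exp [322.14031246 359.94514914]
```

View pics/w14.png

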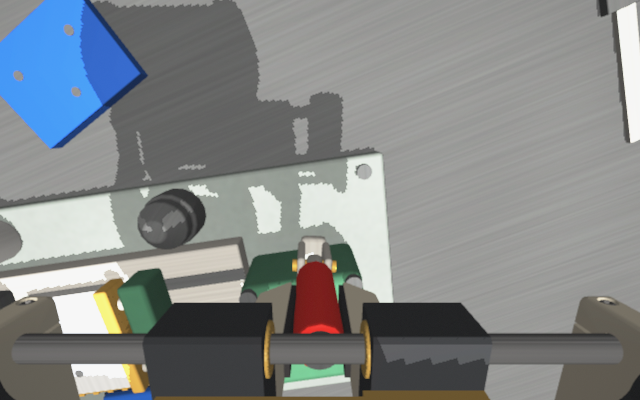

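View pics/t14.png

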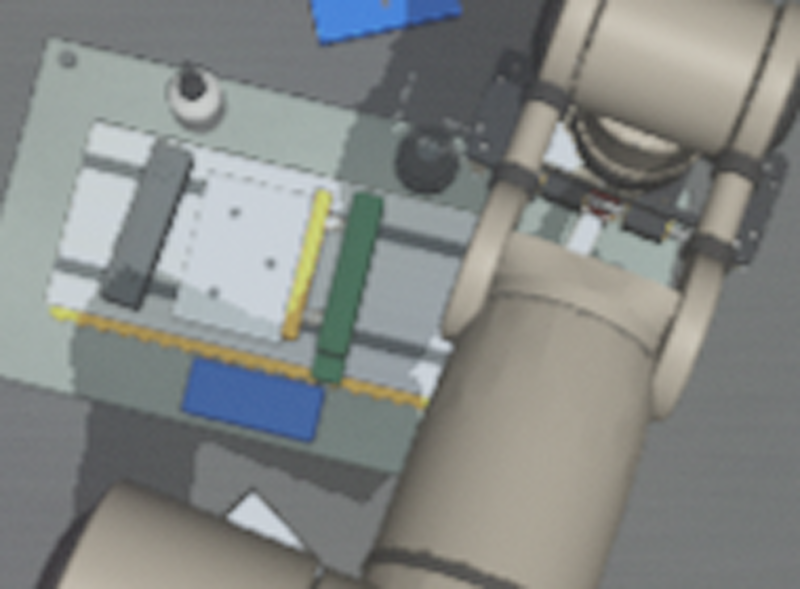

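```bash
python3 - <<'E'
from h import *
b=cams.read_camera("top"); c=b["color"][195:260,250:330]
c=cv2.resize(c,(738,600),interpolation=cv2.INTER_CUBIC); g=cv2.createCLAHE(4,(4,4))
l=cv2.cvtColor(c,cv2.COLOR_RGB2LAB); l[...,0]=g.apply(l[...,0]); cv2.imwrite("pics/t15.png",cv2.cvtColor(l,cv2.COLOR_LAB2BGR))
E
```

```text
(no output)
```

View pics/t15.png

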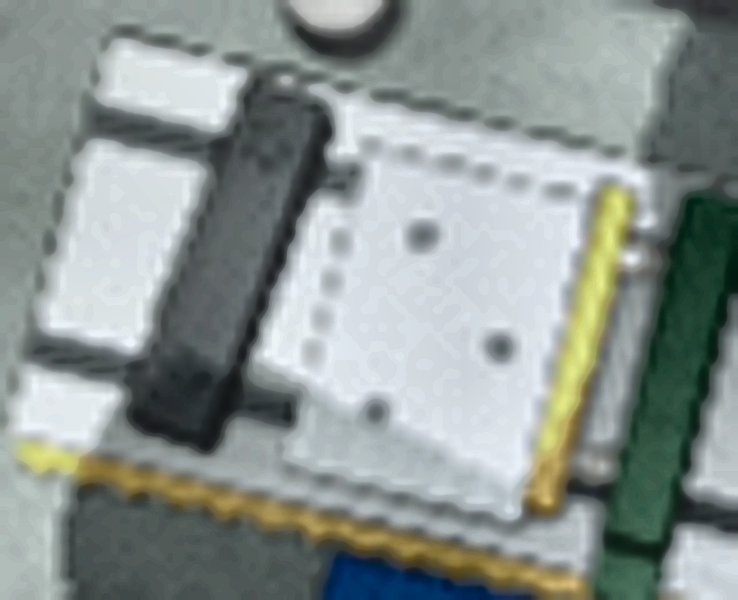

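>>> servo_tool(targets="-0.8 8 0 0.08;-0.8 10 0 0.1;-0.6 10 0 0.1")

```text
time: 23.35
tool_pos: [0.6146, -0.1846, 0.1988]
tool_rot: [3.111, 0.036, -0.655]
contact_force: [4.4, 6.8, -0.6]
opening: 0.0221
```

```bash
cat > f.py <<'E'
from h import *
o=telemetry.observe();T=o["tool_pos"]; A=np.array([.552,-.1345])
d=T[:2]-A; ph=np.arctan2(d[1],d[0]); er=d/np.linalg.norm(d); et=np.array([er[1],-er[0]]); F=o["contact_force"][:2]
print("r %.4f phi %.3f mis %.3f Frad %.1f Ft %.1f q6 %.2f t %.2f"%(np.linalg.norm(d),ph,o["tool_rot"][2]-ph,F@er,F@et,o["qpos"][5],o["time"]),o["tool_rot"])
E
python3 f.py
```

```text
r 0.0802 phi -0.676 mis 0.021 Frad -0.9 Ft -8.1 q6 1.83 t 23.35 [ 3.11072457  0.03581801 -0.65465212]
```

>>> servo_tool(targets="-0.8 8 0 0.08;-0.8 10 0 0.1;-0.6 10 0 0.1")

```text
time: 23.72
tool_pos: [0.5991, -0.1981, 0.1989]
tool_rot: [3.118, 0.026, -0.942]
contact_force: [6.3, 3.5, -3.2]
opening: 0.0219
```

```bash
python3 f.py; python3 w.py w16;python3 - <<'E'
from h import *
b=cams.read_camera("top"); c=b["color"][195:260,250:330]
c=cv2.resize(c,(738,600),interpolation=cv2.INTER_CUBIC); g=cv2.createCLAHE(4,(4,4))
l=cv2.cvtColor(c,cv2.COLOR_RGB2LAB); l[...,0]=g.apply(l[...,0]); cv2.imwrite("pics/t16.png",cv2.cvtColor(l,cv2.COLOR_LAB2BGR))
E
```

```text
r 0.0791 phi -0.934 mis -0.008 Frad 0.9 Ft -7.1 q6 2.08 t 23.73 [ 3.11770065  0.02628555 -0.9418218 ]
T [ 0.59818107 -0.19880024  0.19886731] rot [ 3.11676536  0.02658938 -0.94687634] r 0.07916572273970408 phi -0.9479532027361034 yaw-pi-phi -3.140515795148679 Frad 0.5854084314595952 Ftan(cw) -7.328123802097765 q6 2.0813393636527096 0.02170840138595337 23.775
pin exp [316.63526021 265.63524174] cap exp [322.12742361 354.92149969]
```

View pics/t16.png

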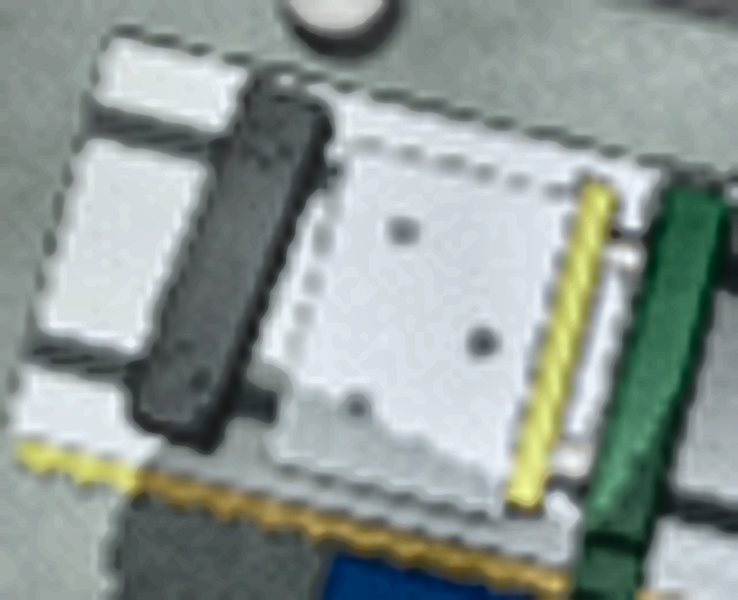

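View pics/w16.png

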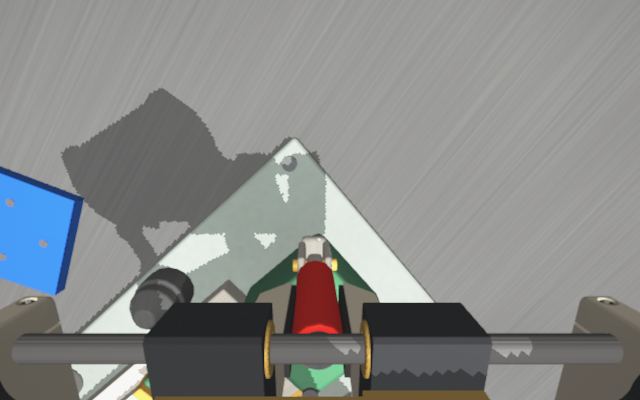

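>>> servo_tool(targets="0.2 8 0 0.08;0 10 0 0.1")

```text
time: 24.08
tool_pos: [0.5872, -0.2054, 0.1988]
tool_rot: [3.122, 0.023, -1.125]
contact_force: [6.0, 4.9, -3.4]
opening: 0.0214
```

```bash
python3 f.py
```

```text
r 0.0791 phi -1.109 mis -0.016 Frad -1.7 Ft -7.5 q6 2.24 t 24.07 [ 3.12226928  0.02299758 -1.12502137]
```

>>> servo_tool(targets="0 8 0 0.08;-0.2 10 0 0.1")

```text
time: 24.32
tool_pos: [0.5745, -0.2099, 0.1989]
tool_rot: [3.129, 0.02, -1.31]
contact_force: [7.2, 2.5, -2.5]
opening: 0.0219
```

```bash
python3 f.py
```

```text
r 0.0787 phi -1.281 mis -0.030 Frad -0.3 Ft -7.6 q6 2.40 t 24.32 [ 3.1288162   0.01985975 -1.31029951]
```

>>> servo_tool(targets="0.2 8 0 0.06;0 10 0 0.08")

```text
time: 24.58
tool_pos: [0.561, -0.2126, 0.1988]
tool_rot: [3.136, 0.019, -1.455]
contact_force: [7.4, 3.6, -3.8]
opening: 0.0214
```

```bash
python3 f.py; python3 - <<'E'
from h import *
b=cams.read_camera("top"); c=b["color"][195:260,250:330]
c=cv2.resize(c,(738,600),interpolation=cv2.INTER_CUBIC); g=cv2.createCLAHE(4,(4,4))
l=cv2.cvtColor(c,cv2.COLOR_RGB2LAB); l[...,0]=g.apply(l[...,0]); cv2.imwrite("pics/t17.png",cv2.cvtColor(l,cv2.COLOR_LAB2BGR))
E
```

```text
r 0.0786 phi -1.457 mis 0.002 Frad -2.8 Ft -7.8 q6 2.53 t 24.57 [ 3.13640581  0.01887536 -1.45495117]
```

View pics/t17.png

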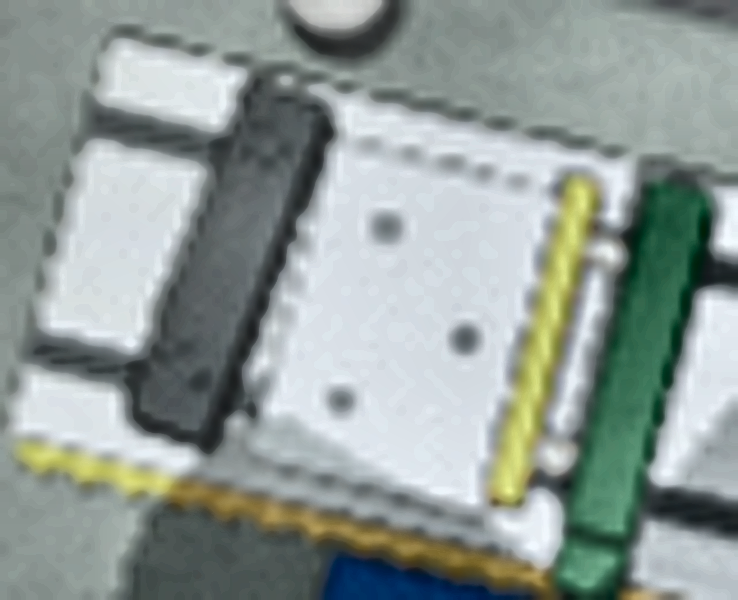

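>>> servo_tool(targets="0 8 0 0.08;-0.2 10 0 0.1")

```text
time: 24.88
tool_pos: [0.5463, -0.2129, 0.1989]
tool_rot: [-3.14, 0.019, -1.644]
contact_force: [8.6, 1.5, -3.7]
opening: 0.0213
```

```bash
python3 f.py
```

```text
r 0.0786 phi -1.643 mis -0.001 Frad -2.1 Ft -8.5 q6 2.70 t 24.88 [-3.14044755  0.01909527 -1.64411009]
```

>>> servo_tool(targets="0 8 0 0.06;-0.2 9 0 0.08")

```text
time: 25.12
tool_pos: [0.5338, -0.2109, 0.1989]
tool_rot: [-3.132, 0.021, -1.79]
contact_force: [9.2, -1.2, -4.6]
opening: 0.0217
```

```bash
python3 f.py; python3 - <<'E'
from h import *
b=cams.read_camera("top"); c=b["color"][195:260,250:330]
c=cv2.resize(c,(738,600),interpolation=cv2.INTER_CUBIC); g=cv2.createCLAHE(4,(4,4))
l=cv2.cvtColor(c,cv2.COLOR_RGB2LAB); l[...,0]=g.apply(l[...,0]); cv2.imwrite("pics/t18.png",cv2.cvtColor(l,cv2.COLOR_LAB2BGR))
E
```

```text
r 0.0785 phi -1.804 mis 0.015 Frad -1.0 Ft -9.2 q6 2.83 t 25.12 [-3.13175507  0.02051191 -1.78951992]
```

View pics/t18.png

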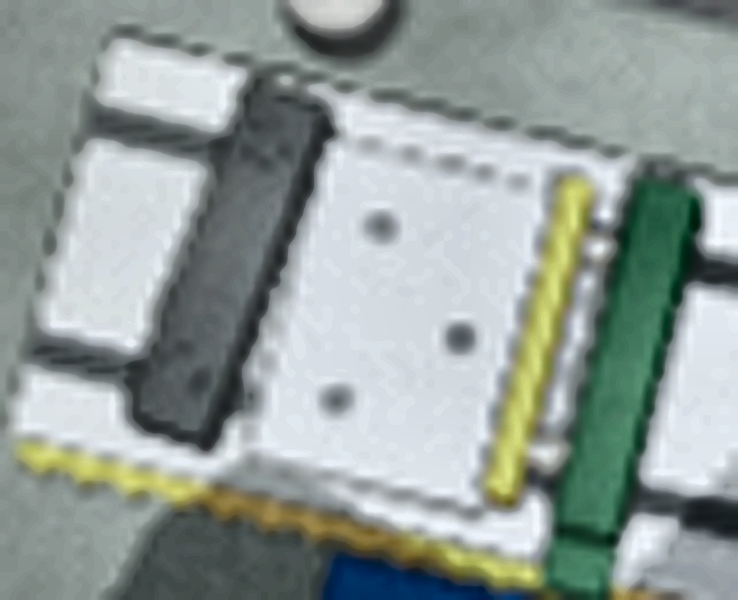

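>>> servo_tool(targets="-0.3 8 0 0.04;-1 9 0 0.04")

```text
time: 25.42
tool_pos: [0.5215, -0.2068, 0.1989]
tool_rot: [-3.122, 0.021, -1.877]
contact_force: [9.3, -4.3, -5.8]
opening: 0.0213
```

```bash
python3 f.py
```

```text
r 0.0785 phi -1.970 mis 0.093 Frad 0.4 Ft -10.3 q6 2.91 t 25.43 [-3.1219047   0.02116597 -1.87656152]
```

>>> servo_tool(targets="-1 8 0 0.02;-1.6 9 0 0.02")

```text
time: 25.68
tool_pos: [0.5108, -0.2014, 0.1988]
tool_rot: [-3.11, 0.021, -1.919]
contact_force: [11.2, -5.0, -6.7]
opening: 0.0216
```

```bash
python3 f.py
```

```text
r 0.0786 phi -2.123 mis 0.204 Frad -1.6 Ft -12.1 q6 2.95 t 25.68 [-3.10978107  0.02078409 -1.91911466]
```

>>> servo_tool(targets="0 0 0 0;0 0 0 0")

```text
time: 25.92
tool_pos: [0.5106, -0.2013, 0.1987]
tool_rot: [-3.11, 0.021, -1.92]
contact_force: [0.0, -1.1, 2.2]
opening: 0.0211
```

```bash
python3 f.py; python3 w.py w19; python3 - <<'E'
from h import *
b=cams.read_camera("top"); c=b["color"][195:260,250:330]
c=cv2.resize(c,(738,600),interpolation=cv2.INTER_CUBIC); g=cv2.createCLAHE(4,(4,4))
l=cv2.cvtColor(c,cv2.COLOR_RGB2LAB); l[...,0]=g.apply(l[...,0]); cv2.imwrite("pics/t19.png",cv2.cvtColor(l,cv2.COLOR_LAB2BGR))
E
```

```text
r 0.0786 phi -2.126 mis 0.206 Frad 0.9 Ft -0.6 q6 2.95 t 25.93 [-3.11040059  0.02099523 -1.9196119 ]
T [ 0.51058296 -0.20133839  0.19875277] rot [-3.11037137  0.02099913 -1.91963863] r 0.07863041341334809 phi -2.1255459623090696 yaw-pi-phi -2.9356853167124983 Frad -0.35719793004689143 Ftan(cw) -0.018952640190956653 q6 2.949684454262814 0.02149452548792612 25.975
pin exp [321.60087218 264.67200321] cap exp [317.66235059 352.4563539 ]
```

View pics/t19.png

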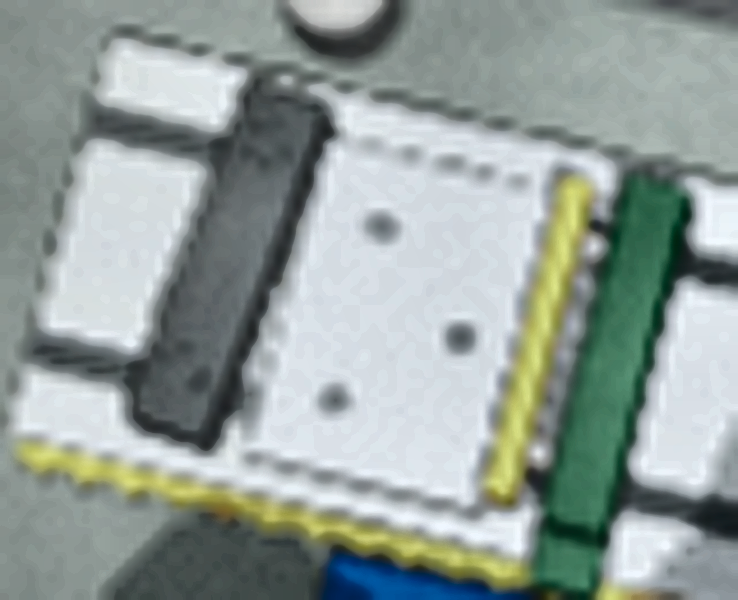

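View pics/w19.png

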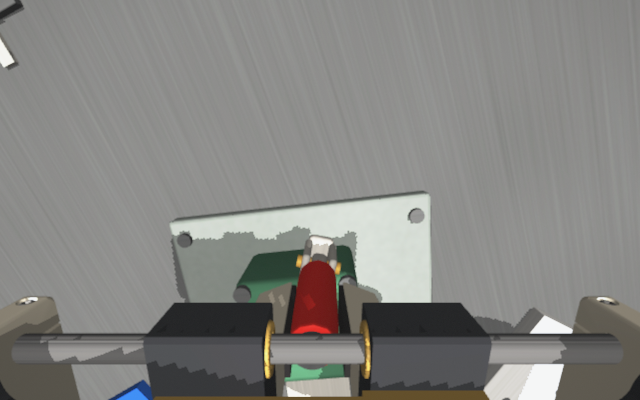

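>>> servo_tool(targets="0 0 0 0;0 0 0 0;0 0 0 0;0 0 0 0;0 0 -8 0;0 0 -15 0;0 0 -20 0;0 0 -20 0;0 0 -20 0;0 0 -20 0;0 0 -20 0;0 0 0 0", hand=0.8)

```text
time: 27.52
tool_pos: [0.5064, -0.2028, 0.3337]
tool_rot: [-3.101, 0.019, -1.919]
contact_force: [-0.3, -0.3, 0.3]
opening: 0.0733
```

```bash
python3 w.py w20;python3 - <<'E'
from h import *
a=cams.read_camera("side");b=cams.read_camera("top")
A=cv2.resize(a["color"][190:330,260:400],(400,400),interpolation=2);B=cv2.resize(b["color"][170:310,260:400],(400,400),interpolation=2)
cv2.imwrite("pics/s20.png",np.hstack([A,B])[:,:,::-1])
E
```

```text
T [ 0.50612093 -0.20260085  0.33259201] rot [-3.10272358  0.0196911  -1.91932511] r 0.08211342842696188 phi -2.163647601660715 yaw-pi-phi -2.8972701655320474 Frad -1.0068345809289958 Ftan(cw) 0.23280175238345954 q6 2.9520673998726448 0.07322883724432876 27.575
pin exp [325.22877037 218.3909057 ] cap exp [323.29825303 247.51569284]
```

View pics/w20.png

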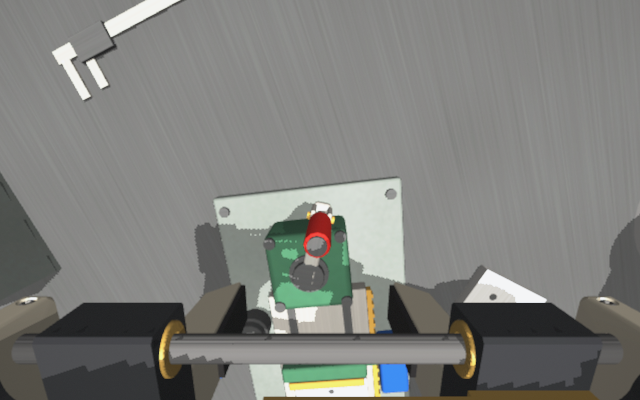

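View pics/s20.png

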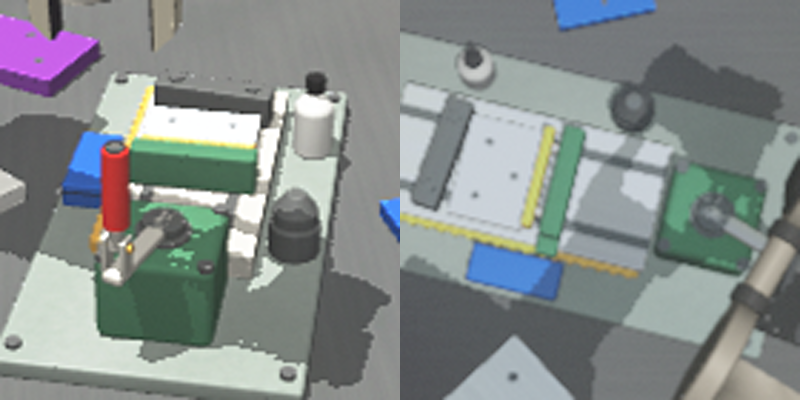

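```bash
python3 - <<'E'
from cell import robot
print(robot.hand_in())
E
```

```text
the job is handed in; nothing more can be done
None
```

I swung the red handle up to upright, then cranked clockwise with one regrip partway. I stopped when the plate was clamped against the stop, let go, lifted clear and handed in at about 28 s.

**Clamp:** the turning force rose from about 7.8 N to 12.1 N. That is roughly 4.4 N extra, inside the 3–7 N firm-clamp range. The top pictures showed the plate standing still at the stop while the carriage kept closing on the jaw springs. From the extra crank angle I estimate about 27 N on the plate, but I did not measure it directly.

**Final pictures:** the handle stands upright, the plate lies flat against the stop with the jaw on it, and the gripper touches nothing. The bottle, chuck and drill case look unmoved; I did not re-check the tin, hammer or caliper after release.

**What did not go cleanly:**
- **Slip:** while I pressed the handle to its stop, the pads slid about 8 mm along the sleeve. I regripped with more force before cranking.
- **Tool tilt:** the tool tilted up to about 0.08 rad under the cranking load and came mostly back over the turn.
- **Handle angle:** it was only estimated from camera geometry, at about 1.54–1.6 rad. The cameras are good to about 2 mm, so that value is approximate.

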